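# Seat the blender lid on its switch pin

### The job

The lid of the small yellow dry blender has been laid on its bowl turned the wrong way, so it rides up on the lid-switch pin beside the black switch block. Turn the lid with the fingertips, pushing its handle round, until the notch in its rim meets the pin, then press the lid fully down onto the bowl's flange. Only push and press, gently: do not lift the lid, do not squeeze the handle, and leave the things standing round the blender where they are.

Things in the scene. Friction and masses are not known exactly. Their poses are not given: they have to be found in the camera images.
- mixer: the dry blender, fixed to the bench: yellow housing 90 mm high, bowl on top. Origin on the bench under the bowl's axis; x points from the axis to the pin; the housing reaches 100 mm to +x, 160 mm to -x, 100 mm to either side. Top of the bowl's flange (172 mm across): 175 mm above the bench. A black switch block 30 mm wide, lower than the flange's top, reaches out to 118 mm under the pin.
- pin (a point): top of the lid-switch pin: an upright steel pin, 12 mm thick with a rounded nose (its top 5 mm), standing 14 mm above the bowl's flange, 80 mm from the bowl's axis. It is fixed to the blender; half of it shows outside the lid's rim from above.
- lid: aluminium lid, 160 mm across, rim 8 mm and middle 10 mm thick, 0.92 kg. A plug centres it in the bowl: it stays level, only turns about the bowl's axis (either way, no stop) and slides up and down. Origin on the axis at its underside; x points to its notch. Turning takes 3 to 5 N at a handle end; it stays where left.
- notch (a point): the notch in the lid's rim, at the level of the lid's underside, 80 mm from the axis, half-way across the opening; it is 16 mm wide and cut 8 mm deep into the rim. Over the pin, the lid drops some 4 to 8 mm of itself and the pin then stops it from turning on.
- lid_handle (a point): middle of the lid's handle, on the bowl's axis, 45 mm above the lid's underside: a straight round steel bar 12 mm thick and 104 mm long, along the lid's y (square to the line from axis to notch), on two posts 44 mm either side of the middle. The bar clears the lid by 29 mm.
- lid_depth (a joint): how far the lid has gone down, in m: 0 while it rides on the pin, 0.014 fully down on the flange, negative when lifted. The lid's seal drags: with the notch on the pin 5 to 10 N downwards, on the handle or anywhere on the lid, push it home, and it stays down.
- jar_big: black plastic jar, 80 mm across, 105 mm high; origin under its middle. Leave it.
- jar_small: small white jar, 56 mm across, 75 mm high; origin under its middle. Leave it.
- scoop: aluminium scoop lying on the bench, 175 mm long, about 30 mm high; origin under its bowl's middle, handle to its -x. Leave it.
- spatula: spatula lying on the bench, 190 mm long; origin under its middle. Leave it.
- beaker: clear beaker, 70 mm across, 85 mm high; origin under its middle. Leave it.
- brush: brush lying on the bench, 170 mm long; origin under its middle. Leave it.
- port (a point): top of the capped charging port on the lid, 40 mm across, 34 mm above the lid's underside, 46 mm from the axis on the side away from the notch. Not to be worked.

How it is judged:
At the end, for the whole second after the job is handed in: The lid is down on the flange to within about 2 mm (at least 12.2 of its 14 mm), its notch round the pin (within 5 mm in plan) and at rest (value of joint lid_depth above 0.0122 m and horizontal distance between notch and pin below 0.005 m and angular speed of lid below 0.05 rad/s and linear speed of lid below 0.01 m/s); the robot touches nothing.
It fails at once if the lid is lifted (more than 4 mm above where it lay) (value of joint lid_depth below -0.004 m).
It fails at once if the lid is squeezed or forced (fingers on it with more than 40 N) (contact force between the fingers and lid above 40 N).
It fails at once if a thing standing round the blender is moved more than 25 mm (distance of any of jar_big, jar_small, scoop, spatula, beaker, brush from where it was at the start of the episode above 0.025 m).
It also fails if it takes over 51 s, if anything falls off the work surface, if the arm or the gripper's body presses on something with over 40 N, if the wrist force passes 120 N, or if a joint passes its speed limit or range.

### The arm

A 6-joint arm with a two-finger parallel gripper is mounted at the origin on the work surface. World frame = base frame: x ahead of the robot, y to its left, z up, the work surface at z = 0. Lengths are in m, angles in rad, forces in N, time in s.
With the tool pointing down it reaches from about 0.425 to 1.125 m from the base axis. Payload 14.9 kg.
Tool frame: the origin (TCP) lies at the very end of the fingers, on their centre line; the grasp point (between the pads) lies 19 mm behind it; z points along the fingers, y is the line along which they close (so a half turn about z gives the same grasp; the last joint's range is limited). The gripper opens to 91 mm and grips with 3 to 60 N. Pads are 32 mm wide; open, the fingers measure 118 mm over their backs; the gripper's body (76 mm by 178 mm) begins 60 mm behind the grasp point.
Start: joints at [1.113, 0.379, 1.734, -0, 1.028, -0.033], TCP at [0.289, 0.638, 0.174] pointing down, gripper open.
Joint ranges: [-2.77, 2.77], [-0.74, 2.19], [0, 2.66], [-1.06, 4.2], [0.31, 2.87], [-3.08, 3.08]. Speed limits (rad/s): [1.89, 1.89, 2.39, 3.14, 3.14, 3.14].

### API

Orientations are given as a rotation vector (axis times angle).
In Python, from plant import * gives the robot as it stands.
- The arm moves only by the tool move_arm, never from a script. Its argument "series" is a list of rows, each an object with "translation": the shift along the tool's x, y, z each as a share of 0.5 m, from -1 to 1, a list of three; "turn": the turn about the tool's z as a share of 360 degrees, from -1 to 1; "fingers": the gripper's target within -1 to 1 (shut at 1, half-way at 0, fully open at -1). In form: [{"translation": [tx, ty, tz], "turn": turn, "fingers": fingers}, ...]. A call has exactly 10 rows; each row is the pose to reach, as a shift and turn from the pose commanded when the call began, along the tool's axes at that moment, turning the shorter way round; what a row does not reach only later rows make up. A row lasts 1/8 s, in which the tool goes at most 62.5 mm and 10.7 degrees, less where a joint would pass 70% of its speed; a pose out of reach is approached as far as the arm can. A call with a number of a shift or a turn outside -1 to 1 is refused whole. A call with a gripper value outside its range is refused whole. The fingers move at their own pace and stop on an object; the grip force is fixed at half the most. Time passes only in rows, so rows that repeat a pose let the fingers close, or fill a call up. It gives the time, the measured TCP pose, the force, the opening and the grip force at its end, in the units of the state.
- get_obs(): the state, without advancing time (a new reading comes with each control period).
- snapshot(name): name is "scene" or "top" or "wrist"; returns (picture, depth): 420x560x3 uint8, red, green, blue; 420x560 float32, m along the optical axis (not along the pixel's ray), 0 where there is no reading.
- calibration(name): a dict with "camera_matrix" (3x3 intrinsics, pixels), "R" (3x3) and "t" (3): a world point X has camera coordinates R X + t; the wrist camera has in their place "mount" (4x4, takes a point from camera to tool coordinates, whose origin is the TCP and whose axes are the flange's). Camera axes: x right, y down, z forward; pixel columns grow to the right and rows downward; lengths in m; the calibration is good to about 2 mm. A picture is of the moment at which its call begins: read the wrist's pose just before it. calibration takes no time and is no camera call.
- finish_job(): hands the job in; it is judged then, once.
Trained networks look in the newest picture that a camera, given by its name, has taken for a name from the list of things; names that differ only in an ending like _2 or _b are one class to them, and where a whole thing is asked for, a point or a joint stands for the part that bears it (a point fixed in the world has none). Each returns a list of dicts, best first, with "p" (0 to 1); they miss things now and then, are a little off and sometimes report something else, mostly with a low value. They report only what shows in the picture. A call takes as long as a camera call.
- cut_out(thing, camera): "pixels" (420x560 bool, what is visible of it).
- tip_of(thing, camera): "point" ([x, y, z] in m, in world coordinates, good to about 4 mm: a listed point, or the origin of a listed thing).
The state is a dict: "clock": time; "q": joint angles; "qvel": joint speeds; "joint_efforts": joint torques, N m; "position": TCP position; "tool_rot": TCP orientation; "wrist_force": force on the tool from outside, world axes, zero at the start; "wrist_torque": the same for the moment, N m; "opening": opening from 0.0 (shut) to 1.0 (fully open); "finger_force": force on a finger pad.
Only numpy, scipy, OpenCV 4.12 (cv2) and the standard library are available. Lean on these libraries where they do the work, as an engineer would, in place of code of your own. Each camera call takes 0.05 s, during which the arm holds its last target. There are 200 camera calls.

## Working session

There is one attempt and no reset: what is moved stays moved. The work goes in short steps, Python scripts to look and compute and a tool call to move; the robot and the scene stay as the last step left them, time stands still between calls to the robot, and variables do not carry over. Pictures are saved under pics/ and viewed, at most 10 in all, crops included, and the job is handed in when it is done.

Besides the shell and the picture viewer there is one more tool, called after "Call:" by a JSON object that holds its "method" and its "body", one argument or row to a line. move_arm: Moves the arm, as the interface text tells. Shift numbers are shares of 0.5 m and turn numbers shares of 360 degrees, none past 1 either way. Its arguments: {"type":"object","properties":{"series":{"type":"array","items":{"type":"object","properties":{"translation":{"type":"array","items":{"type":"number"}},"turn":{"type":"number"},"fingers":{"type":"number"}}}}},"required":["series"]}

```bash
mkdir -p pics
python3 - <<'E'
from plant import *
import cv2,numpy as np
ims=[]
o=get_obs();print(o['clock'],o['position'],o['tool_rot'],o['opening'])
for c in ("scene","top"):
    p,d=snapshot(c);ims.append(p)
    for n in ("pin","notch","lid_handle","port","mixer","lid","jar_big","jar_small","beaker","scoop","spatula","brush"):
        r=tip_of(n,c);print(c,n,[(np.round(x['point'],3).tolist(),round(x['p'],2)) for x in r[:2]])
cv2.imwrite('pics/s.png',ims[0][:,:,::-1]);cv2.imwrite('pics/t.png',ims[1][:,:,::-1])
print(get_obs()['clock'])
E
```

```text
0.0 [0.2883323  0.63741201 0.17352038] [-6.62283718e-01 -3.07074600e+00  1.55046536e-03] 0.9976852516681259
scene pin [([0.668, -0.044, 0.186], 0.58), ([0.782, 0.086, -0.001], 0.57)]
scene notch [([0.771, -0.076, -0.002], 0.71), ([0.618, -0.146, 0.19], 0.63)]
scene lid_handle [([0.594, -0.064, 0.234], 0.83)]
scene port [([0.583, -0.026, 0.221], 0.83), ([0.671, -0.043, 0.188], 0.56)]
scene mixer [([0.595, -0.072, 0.003], 0.77)]
scene lid [([0.589, -0.063, 0.182], 0.94)]
scene jar_big [([0.557, 0.119, -0.002], 0.76)]
scene jar_small [([0.666, -0.232, 0.001], 0.6)]
scene beaker [([0.771, -0.072, -0.004], 0.87), ([0.556, 0.119, -0.003], 0.32)]
scene scoop [([0.585, -0.28, 0.003], 0.57)]
scene spatula [([0.783, 0.087, -0.0], 0.59)]
scene brush [([0.665, -0.381, -0.001], 0.6)]
top pin [([0.671, -0.051, 0.191], 0.86)]
top notch [([0.619, -0.147, 0.185], 0.6)]
top lid_handle [([0.59, -0.072, 0.234], 0.83)]
top port [([0.581, -0.025, 0.22], 0.97)]
top mixer [([0.67, -0.233, 0.0], 0.45)]
top lid [([0.593, -0.069, 0.19], 0.67), ([0.59, -0.071, 0.235], 0.59)]
top jar_big [([0.562, 0.115, 0.005], 0.71)]
top jar_small [([0.67, -0.235, -0.001], 0.74), ([0.58, -0.28, 0.002], 0.17)]
top beaker []
top scoop [([0.579, -0.279, 0.005], 0.86)]
top spatula [([0.782, 0.086, -0.001], 0.91), ([0.672, -0.232, -0.002], 0.74)]
top brush [([0.664, -0.38, 0.002], 0.64)]
1.3
```

View pics/t.png

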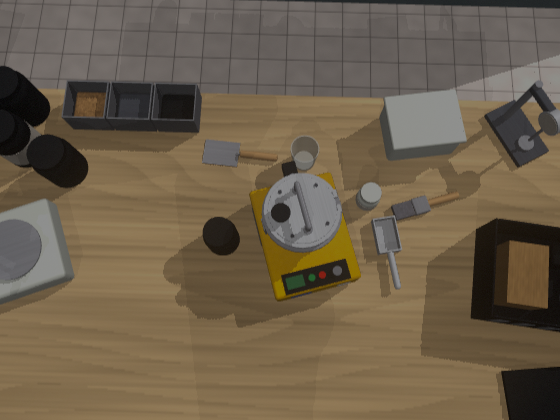

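View pics/s.png

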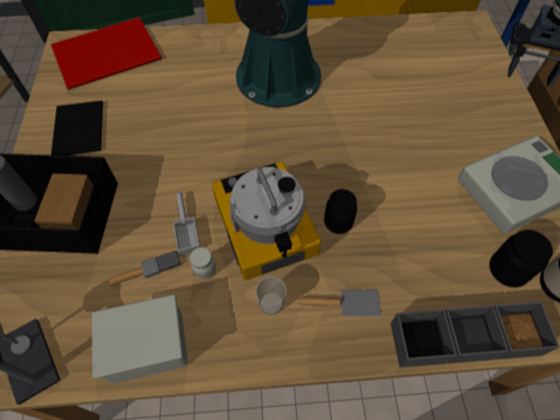

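The top picture shows the bowl axis near (302,211), the port at (281,212), the switch block at (290,170) and the handle from (295,183) to (310,235). The notch needs to turn about 90° CCW, seen from above. I'll go above the lid and look.

Call:
{"method": "move_arm", "body": {
  "series": [
    {"translation": [0, 0, -0.12], "turn": 0, "fingers": 1},
    {"translation": [-0.06, -0.055, -0.24], "turn": 0.02, "fingers": 1},
    {"translation": [-0.15, -0.14, -0.32], "turn": 0.04, "fingers": 1},
    {"translation": [-0.24, -0.22, -0.4], "turn": 0.06, "fingers": 1},
    {"translation": [-0.33, -0.3, -0.44], "turn": 0.08, "fingers": 1},
    {"translation": [-0.42, -0.38, -0.44], "turn": 0.1, "fingers": 1},
    {"translation": [-0.51, -0.465, -0.44], "turn": 0.12, "fingers": 1},
    {"translation": [-0.6, -0.55, -0.44], "turn": 0.141, "fingers": 1},
    {"translation": [-0.69, -0.63, -0.44], "turn": 0.141, "fingers": 1},
    {"translation": [-0.78, -0.71, -0.44], "turn": 0.141, "fingers": 1}
  ]
}}

```text
clock: 2.55
position: [0.4897, 0.1704, 0.3945]
tool_rot: [1.914, 2.49, 0.001]
wrist_force: [0.8, 0.6, 0.3]
opening: 0.005
finger_force: 0.0
```

```bash
cat > h.py <<'E'
from plant import *
import numpy as np
from scipy.spatial.transform import Rotation as R
def pose():
    o=get_obs(); return np.array(o['position']),R.from_rotvec(o['tool_rot']).as_matrix()
def share(targets,head=None):
    "world xyz list -> tool shares; head: wanted world angle (deg) of tool x"
    p,M=pose(); a=np.degrees(np.arctan2(M[1,0],M[0,0])); print('tool x angle',a.round(1))
    for i,t in enumerate(targets):
        s=M.T@(np.array(t)-p)/.5
        print(s.round(3).tolist(), None if head is None else round((((a-head[i]+180)%360)-180)/360,4))
E
python3 - <<'E'
from h import *
m=np.array(calibration('wrist')['mount']);print(m.round(3))
# camera centred over the lid, tool x at 105 deg
a=np.radians(105);x=np.array([np.cos(a),np.sin(a),0]);z=np.array([0,0,-1.]);M=np.c_[x,np.cross(z,x),z]
off=M@m[:3,3];ax=M@m[:3,2]; print(off,ax)
c=np.array([.592,-.07,.21])
d=(0.40+off[2]-c[2])/-ax[2]
t=c-ax*d-off; t[2]=.40; print(t); share([t],[105])
E
```

```text
[[ 0.    -0.969 -0.247  0.069]
 [ 1.     0.     0.001  0.   ]
 [-0.001 -0.247  0.969 -0.21 ]
 [ 0.     0.     0.     1.   ]]
[-0.01741706  0.06664618  0.20998475] [ 0.06463547 -0.2386014  -0.9689642 ]
[ 0.58273578 -0.03815242  0.4       ]
tool x angle 104.9
[-0.451, 0.073, -0.011] -0.0003
```

Call:
{"method": "move_arm", "body": {
  "series": [
    {"translation": [-0.1, 0.016, 0], "turn": 0, "fingers": 1},
    {"translation": [-0.2, 0.03, 0], "turn": 0, "fingers": 1},
    {"translation": [-0.3, 0.05, 0], "turn": 0, "fingers": 1},
    {"translation": [-0.4, 0.065, 0], "turn": 0, "fingers": 1},
    {"translation": [-0.45, 0.073, 0], "turn": 0, "fingers": 1},
    {"translation": [-0.45, 0.073, 0], "turn": 0, "fingers": 1},
    {"translation": [-0.45, 0.073, 0], "turn": 0, "fingers": 1},
    {"translation": [-0.45, 0.073, 0], "turn": 0, "fingers": 1},
    {"translation": [-0.45, 0.073, 0], "turn": 0, "fingers": 1},
    {"translation": [-0.45, 0.073, 0], "turn": 0, "fingers": 1}
  ]
}}

```text
clock: 3.8
position: [0.5823, -0.0353, 0.3942]
tool_rot: [1.914, 2.491, 0.0]
wrist_force: [-0.3, 0.1, 0.1]
opening: 0.006
finger_force: 0.0
```

Run:
```python
from h import *
import cv2
p,M=pose();print(p,get_obs()['q'],get_obs()['wrist_force'])
im,d=snapshot('wrist');cv2.imwrite('pics/w.png',im[:,:,::-1])
c=calibration('wrist');K=np.array(c['camera_matrix']);m=np.array(c['mount'])
for n in ("pin","notch","lid_handle","port","lid"):
    r=tip_of(n,'wrist');print(n,[(np.round(x['point'],3).tolist(),round(x['p'],2)) for x in r[:2]])
v,u=np.mgrid[:420,:560];P=np.stack([(u-K[0,2])/K[0,0]*d,(v-K[1,2])/K[1,1]*d,d],-1)
W=(P@m[:3,:3].T+m[:3,3])@M.T+p
ok=(d>0)&(np.hypot(W[...,0]-.592,W[...,1]+.07)<.1)
lid=W[ok&(W[...,2]>.192)&(W[...,2]<.204)];print('lid z',np.median(lid[:,2]),len(lid))
(cx,cy),r=cv2.minEnclosingCircle(lid[:,:2].astype(np.float32)*1000);print('circle',cx,cy,r)
b=W[ok&(W[...,2]>.231)&(W[...,2]<.25)];q=b[:,:2];mu=q.mean(0);w,V=np.linalg.eigh(np.cov(q.T))
s=(q-mu)@V[:,1];print('bar top',np.percentile(b[:,2],95),'mid',mu+V[:,1]*(s.max()+s.min())/2,'len',np.ptp(s),'ang',np.degrees(np.arctan2(V[1,1],V[0,1])))
```

```text
[ 0.58229508 -0.03532432  0.39419972] [-1.00557764e-01  1.41587322e-03  1.77896522e+00  3.24271906e-05
  1.36105554e+00 -3.61172184e-01] [-0.32919829  0.09509894  0.13438153]
pin [([0.672, -0.045, 0.196], 0.79), ([0.617, -0.144, 0.191], 0.62)]
notch [([0.616, -0.146, 0.191], 0.8)]
lid_handle [([0.597, -0.07, 0.233], 0.88)]
port [([0.583, -0.022, 0.22], 0.66)]
lid [([0.594, -0.066, 0.189], 0.83)]
lid z 0.19769025272659854 7448
circle 594.7271728515625 -69.11420440673828 80.34144592285156
bar top 0.23957093537642007 mid [ 0.59442588 -0.06787411] len 0.10213635174923072 ang -163.28440062067847
```

View pics/w.png

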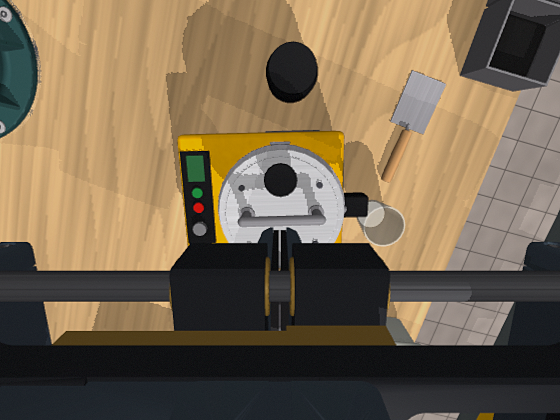

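The wrist picture shows the handle bar from (240,220) to (322,214), the port at (280,180) and the switch block at (355,204). The measured bar angle is about 17°, which puts the notch at −74° and the pin at about +16°. I'll come down beside the bar's far end on the notch side.

```bash
cat >> h.py <<'E'
AX=np.array([.5945,-.069])
def tgt(th,off,z=.212,r=.038):
    t=np.radians(th);u=np.array([np.cos(t),np.sin(t)]);n=np.array([-u[1],u[0]])
    return [*(AX+r*u-off*n),z]
E
python3 - <<'E'
from h import *
share([tgt(16.7,.036,.30),tgt(16.7,.036)],[106.7]*2)
E
```

```text
tool x angle 104.9
[-0.14, 0.085, 0.188] -0.005
[-0.14, 0.085, 0.364] -0.005
```

Call:
{"method": "move_arm", "body": {
  "series": [
    {"translation": [-0.1, 0.06, 0.06], "turn": -0.005, "fingers": 1},
    {"translation": [-0.14, 0.085, 0.12], "turn": -0.005, "fingers": 1},
    {"translation": [-0.14, 0.085, 0.19], "turn": -0.005, "fingers": 1},
    {"translation": [-0.14, 0.085, 0.23], "turn": -0.005, "fingers": 1},
    {"translation": [-0.14, 0.085, 0.27], "turn": -0.005, "fingers": 1},
    {"translation": [-0.14, 0.085, 0.31], "turn": -0.005, "fingers": 1},
    {"translation": [-0.14, 0.085, 0.34], "turn": -0.005, "fingers": 1},
    {"translation": [-0.14, 0.085, 0.364], "turn": -0.005, "fingers": 1},
    {"translation": [-0.14, 0.085, 0.364], "turn": -0.005, "fingers": 1},
    {"translation": [-0.14, 0.085, 0.364], "turn": -0.005, "fingers": 1}
  ]
}}

```text
clock: 5.35
position: [0.6418, -0.0925, 0.2127]
tool_rot: [1.875, 2.52, 0.0]
wrist_force: [0.7, 0.6, 0.4]
opening: 0.006
finger_force: 0.0
```

Run:
```python
from h import *
print(get_obs()['wrist_force'],get_obs()['position'],tgt(16.7,.036))
share([tgt(16.7,.026)]+[tgt(16.7+6*i,.022) for i in range(0,10)],[106.7]+[106.7+6*i for i in range(0,10)])
```

```text
[0.70744371 0.58864648 0.35269576] [ 0.64178893 -0.09249756  0.21270623] [np.float64(0.6412422335187116), np.float64(-0.09256191006014228), 0.212]
tool x angle 106.7
[0.02, -0.001, 0.001] 0.0
[0.028, -0.001, 0.001] 0.0
[0.036, 0.003, 0.001] -0.0167
[0.045, 0.006, 0.001] -0.0333
[0.054, 0.009, 0.001] -0.05
[0.063, 0.01, 0.001] -0.0667
[0.072, 0.011, 0.001] -0.0833
[0.081, 0.01, 0.001] -0.1
[0.09, 0.009, 0.001] -0.1167
[0.099, 0.006, 0.001] -0.1333
[0.108, 0.003, 0.001] -0.15
```

Call:
{"method": "move_arm", "body": {
  "series": [
    {"translation": [0.02, 0, 0], "turn": 0, "fingers": 1},
    {"translation": [0.028, 0, 0], "turn": 0, "fingers": 1},
    {"translation": [0.036, 0.003, 0], "turn": -0.017, "fingers": 1},
    {"translation": [0.045, 0.006, 0], "turn": -0.033, "fingers": 1},
    {"translation": [0.054, 0.009, 0], "turn": -0.05, "fingers": 1},
    {"translation": [0.063, 0.01, 0], "turn": -0.067, "fingers": 1},
    {"translation": [0.072, 0.011, 0], "turn": -0.083, "fingers": 1},
    {"translation": [0.081, 0.01, 0], "turn": -0.1, "fingers": 1},
    {"translation": [0.09, 0.009, 0], "turn": -0.117, "fingers": 1},
    {"translation": [0.099, 0.006, 0], "turn": -0.133, "fingers": 1}
  ]
}}

```text
clock: 6.6
position: [0.63, -0.0437, 0.2124]
tool_rot: [0.685, 3.066, 0.0]
wrist_force: [-0.8, -0.2, 0.3]
opening: 0.007
finger_force: 0.0
```

```bash
cat >> h.py <<'E'
import cv2
def see(cam='wrist',zlo=.226,zhi=.25):
    "bar angle and height from depth"
    p,M=pose();im,d=snapshot(cam);c=calibration(cam);K=np.array(c['camera_matrix'])
    v,u=np.mgrid[:420,:560];P=np.stack([(u-K[0,2])/K[0,0]*d,(v-K[1,2])/K[1,1]*d,d],-1)
    if cam=='wrist': m=np.array(c['mount']);W=(P@m[:3,:3].T+m[:3,3])@M.T+p
    else: W=(P-np.array(c['t']))@np.array(c['R'])
    for n in ('notch','pin','port','lid_handle'):
        for x in tip_of(n,cam)[:2]:
            q=np.array(x['point']);print(cam,n,q.round(3),round(x['p'],2),'ang',np.degrees(np.arctan2(*(q[:2]-AX)[::-1])).round(1))
    return im,W
E
python3 - <<'E'
from h import *
print(get_obs()['wrist_force'],get_obs()['position'],tgt(64.7,.022))
im,W=see('scene');see('top')
cv2.imwrite('pics/s2.png',cv2.resize(im[130:280,180:380][:,:,::-1],(800,600)))
E
```

```text
[-0.78246282 -0.17488461  0.34007769] [ 0.6300339  -0.04371396  0.21235954] [np.float64(0.6306294149012505), np.float64(-0.04404673610740866), 0.212]
scene notch [ 0.613 -0.149  0.187] 0.67 ang -76.9
scene pin [ 0.67  -0.044  0.186] 0.86 ang 18.2
scene port [ 0.583 -0.024  0.226] 0.88 ang 104.7
scene lid_handle [ 0.595 -0.068  0.235] 0.75 ang 78.7
top notch [ 0.618 -0.149  0.185] 0.86 ang -73.9
top pin [ 0.617 -0.15   0.184] 0.33 ang -74.2
```

View pics/s2.png

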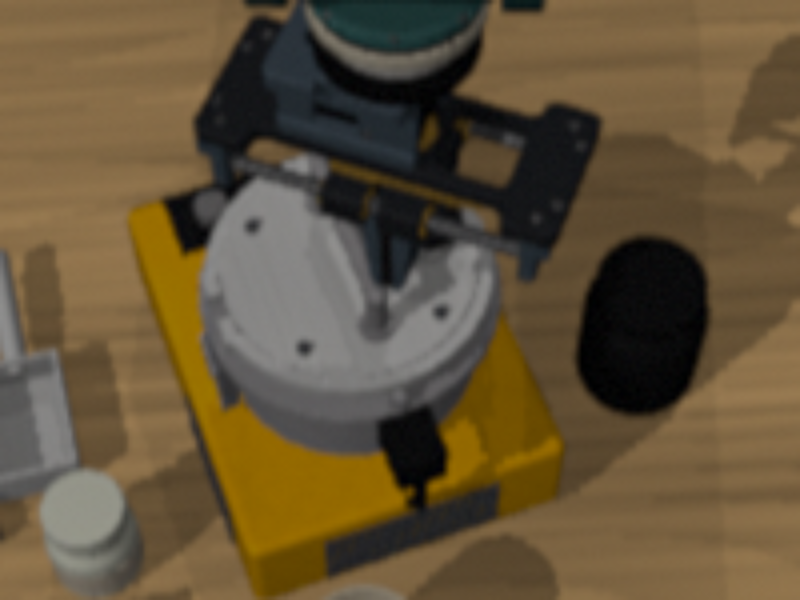

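The scene crop shows the bar still running from (310,160) to (375,325), so the lid hasn't turned. The finger, at (390,270), seems to be past it. I'll check this with a wrist view and depth.

Run:
```python
from h import *
o=get_obs();print(o['clock'],o['position'],o['q'],o['wrist_force'],o['opening'])
im,W=see('wrist')
cv2.imwrite('pics/w2.png',im[:,:,::-1])
im,W=see('scene')
for (u,v) in [(280,190),(277,195),(270,185),(274,208),(265,182),(258,172),(262,180),(272,200)]:
    print(u,v,W[v,u].round(3),im[v,u])
```

```text
7.1 [ 0.63012907 -0.044252    0.21212011] [-1.06992606e-01  2.31070037e-01  1.85493762e+00 -3.11267753e-05
  1.05558727e+00 -1.23334881e+00] [-0.29740454 -0.55834336 -0.19870456] 0.0048174040042812455
wrist notch [ 0.616 -0.148  0.188] 0.57 ang -74.7
wrist notch [ 0.595 -0.068  0.234] 0.57 ang 45.0
wrist port [ 0.581 -0.024  0.219] 0.94 ang 106.5
wrist lid_handle [ 0.595 -0.07   0.231] 0.94 ang -45.0
scene notch [ 0.617 -0.142  0.184] 0.68 ang -72.7
scene pin [ 0.667 -0.044  0.186] 0.62 ang 19.3
scene port [ 0.582 -0.025  0.222] 0.76 ang 105.4
scene port [ 0.582 -0.28   0.001] 0.28 ang -93.4
scene lid_handle [ 0.595 -0.064  0.232] 0.96 ang 86.3
280 190 [ 0.649 -0.043  0.302] [27 33 37]
277 195 [ 0.646 -0.049  0.28 ] [21 23 26]
270 185 [ 0.661 -0.063  0.339] [23 24 25]
274 208 [ 0.641 -0.055  0.221] [65 63 64]
265 182 [ 0.659 -0.072  0.347] [15 15 16]
258 172 [ 0.556 -0.084  0.238] [99 97 97]
262 180 [ 0.655 -0.077  0.348] [17 18 21]
272 200 [ 0.633 -0.059  0.241] [86 85 87]
```

View pics/w2.png

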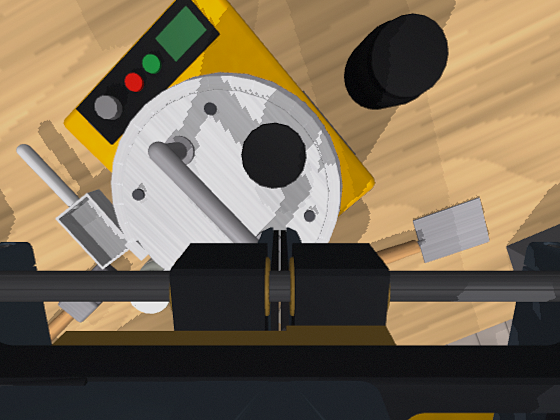

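Run:
```python
from h import *
p,M=pose();c=calibration('wrist');K=np.array(c['camera_matrix']);m=np.array(c['mount'])
def pr(w):
    q=(np.array(w)-p)@M; q=(q-m[:3,3])@m[:3,:3]; q=K@q; return (q[:2]/q[2]).round(0)
for th in (16.7,):
    u=np.array([np.cos(np.radians(th)),np.sin(np.radians(th))])
    for r in (-.052,0,.03,.04,.052): print(r,pr([*(AX+r*u),.240]))
print('tcp',pr(p),'tcp+30mm up',pr(p+[0,0,.03]))
im,W=see('wrist')
for z in range(200,262,6): print(z,W[z,[250,256,262,268,274,280,286,292,300]].round(3)[:,2],)
cv2.imwrite('pics/w3.png',cv2.resize(im[180:270,220:340][:,:,::-1],(800,600),interpolation=cv2.INTER_CUBIC))
```

```text
-0.052 [146. 145.]
0 [214. 213.]
0.03 [249. 250.]
0.04 [261. 262.]
0.052 [275. 275.]
tcp [279. 234.] tcp+30mm up [279. 250.]
wrist notch [ 0.596 -0.07   0.232] 0.72 ang -36.9
wrist notch [ 0.616 -0.143  0.189] 0.68 ang -74.0
wrist pin [ 0.584 -0.282 -0.003] 0.66 ang -92.8
wrist port [ 0.583 -0.022  0.221] 0.61 ang 103.7
wrist lid_handle [ 0.595 -0.07   0.232] 0.63 ang -33.7
200 [0.199 0.198 0.198 0.199 0.198 0.198 0.198 0.199 0.197]
206 [0.198 0.198 0.198 0.198 0.198 0.198 0.199 0.199 0.198]
212 [0.198 0.198 0.198 0.199 0.199 0.198 0.197 0.198 0.197]
218 [0.199 0.199 0.198 0.197 0.198 0.199 0.198 0.199 0.199]
224 [0.199 0.198 0.198 0.198 0.197 0.198 0.197 0.197 0.198]
230 [0.197 0.198 0.198 0.257 0.252 0.198 0.252 0.256 0.197]
236 [0.236 0.199 0.267 0.267 0.261 0.197 0.263 0.266 0.198]
242 [0.237 0.236 0.276 0.277 0.271 0.202 0.271 0.276 0.277]
248 [0.339 0.339 0.339 0.284 0.28  0.202 0.279 0.335 0.34 ]
254 [0.344 0.344 0.343 0.292 0.287 0.198 0.287 0.335 0.343]
260 [0.348 0.347 0.348 0.344 0.293 0.198 0.294 0.345 0.347]
```

View pics/w3.png

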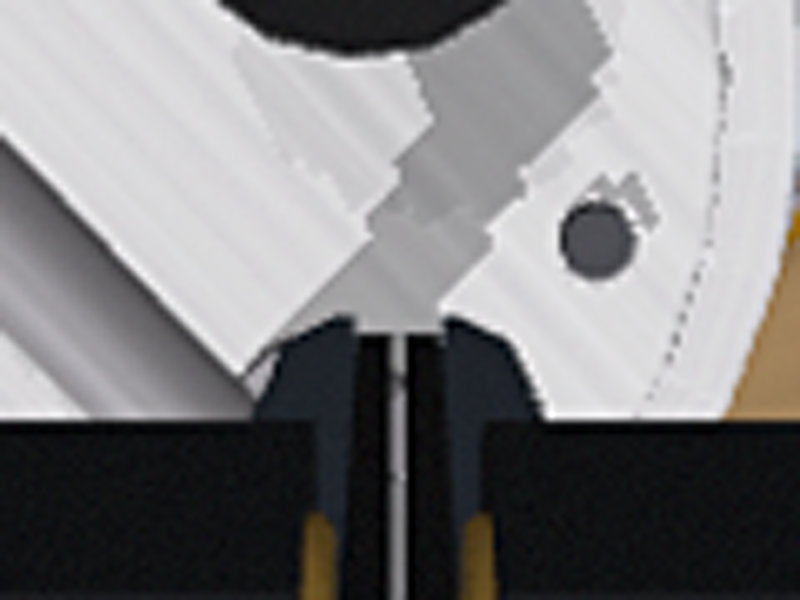

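Run:
```python
from h import *
o=get_obs();print(o['opening'],o['clock'])
p,M=pose();im,W=see('wrist')
T=(W-p)@M
for r in (228,230,234,238,244): print(r,(T[r,[266,270,274,286,290]]*1000).round(0).tolist())
im,W=see('scene');T=(W-p)@M
k=(im.max(-1)<60)&(np.hypot(T[...,0],T[...,1])<.03)&(W[...,2]>.205)
print(len(W[k]),(T[k][np.argsort(T[k][:,2])[-8:]]*1000).round(0).tolist())
```

```text
0.008676637394253551 7.85
wrist notch [ 0.617 -0.146  0.189] 0.6 ang -73.9
wrist pin [ 0.583 -0.021  0.217] 0.57 ang 103.8
wrist port [ 0.582 -0.025  0.22 ] 0.91 ang 106.2
wrist lid_handle [ 0.594 -0.07   0.232] 0.75 ang -96.3
228 [[-0.0, -9.0, 15.0], [17.0, -5.0, -41.0], [-0.0, -4.0, 15.0], [16.0, 4.0, -40.0], [17.0, 6.0, -42.0]]
230 [[17.0, -7.0, -44.0], [17.0, -5.0, -45.0], [15.0, -3.0, -39.0], [16.0, 4.0, -41.0], [17.0, 6.0, -45.0]]
234 [[17.0, -7.0, -51.0], [17.0, -5.0, -52.0], [15.0, -3.0, -46.0], [15.0, 4.0, -47.0], [17.0, 5.0, -51.0]]
238 [[17.0, -6.0, -58.0], [17.0, -4.0, -58.0], [15.0, -3.0, -53.0], [15.0, 3.0, -53.0], [17.0, 5.0, -58.0]]
244 [[38.0, -4.0, -124.0], [17.0, -4.0, -66.0], [16.0, -2.0, -63.0], [15.0, 3.0, -63.0], [17.0, 5.0, -67.0]]
scene notch [ 0.616 -0.149  0.188] 0.89 ang -75.2
scene pin [ 0.67  -0.044  0.185] 0.94 ang 18.1
scene port [ 0.583 -0.025  0.226] 0.75 ang 105.1
scene lid_handle [ 0.595 -0.066  0.232] 0.94 ang 74.4
1374 [[-12.0, -4.0, -10.0], [-13.0, -4.0, -8.0], [-13.0, -4.0, -4.0], [-9.0, -3.0, -2.0], [-11.0, -2.0, -1.0], [-13.0, -4.0, 0.0], [-10.0, -3.0, 4.0], [-13.0, -4.0, 5.0]]
```

The finger's front face ends about 40 mm short of the reported TCP, so the real fingertips passed over the bar at about z = 0.251. I'll go back to the start side and work with TCP z ≈ 0.185, which puts the real tip at about 0.224.

Run:
```python
from h import *
share([tgt(16.7,.038,.235),tgt(16.7,.038,.184)],[106.7]*2)
```

```text
tool x angle 154.6
[-0.064, -0.081, -0.046] 0.133
[-0.064, -0.081, 0.056] 0.133
```

Call:
{"method": "move_arm", "body": {
  "series": [
    {"translation": [0, 0, -0.046], "turn": 0, "fingers": 1},
    {"translation": [-0.03, -0.03, -0.046], "turn": 0.029, "fingers": 1},
    {"translation": [-0.05, -0.06, -0.046], "turn": 0.058, "fingers": 1},
    {"translation": [-0.064, -0.081, -0.046], "turn": 0.087, "fingers": 1},
    {"translation": [-0.064, -0.081, -0.046], "turn": 0.116, "fingers": 1},
    {"translation": [-0.064, -0.081, -0.03], "turn": 0.133, "fingers": 1},
    {"translation": [-0.064, -0.081, 0], "turn": 0.133, "fingers": 1},
    {"translation": [-0.064, -0.081, 0.025], "turn": 0.133, "fingers": 1},
    {"translation": [-0.064, -0.081, 0.045], "turn": 0.133, "fingers": 1},
    {"translation": [-0.064, -0.081, 0.056], "turn": 0.133, "fingers": 1}
  ]
}}

```text
clock: 9.6
position: [0.6414, -0.0944, 0.1832]
tool_rot: [-1.874, -2.521, 0.001]
wrist_force: [-0.3, -0.6, 0.1]
opening: 0.005
finger_force: 0.0
```

Run:
```python
from h import *
share([tgt(16.7,.026,.184)]+[tgt(16.7+5*i,.022,.184) for i in range(0,9)],[106.7]+[106.7+5*i for i in range(0,9)])
```

```text
tool x angle 106.7
[0.024, 0.001, -0.002] 0.0001
[0.032, 0.001, -0.002] 0.0001
[0.038, 0.004, -0.002] -0.0138
[0.045, 0.007, -0.002] -0.0276
[0.053, 0.01, -0.002] -0.0415
[0.06, 0.011, -0.002] -0.0554
[0.068, 0.012, -0.002] -0.0693
[0.075, 0.013, -0.002] -0.0832
[0.083, 0.012, -0.002] -0.0971
[0.091, 0.011, -0.002] -0.111
```

Call:
{"method": "move_arm", "body": {
  "series": [
    {"translation": [0.024, 0, 0], "turn": 0, "fingers": 1},
    {"translation": [0.032, 0, 0], "turn": 0, "fingers": 1},
    {"translation": [0.038, 0.004, 0], "turn": -0.014, "fingers": 1},
    {"translation": [0.045, 0.007, 0], "turn": -0.028, "fingers": 1},
    {"translation": [0.053, 0.01, 0], "turn": -0.0415, "fingers": 1},
    {"translation": [0.06, 0.011, 0], "turn": -0.055, "fingers": 1},
    {"translation": [0.068, 0.012, 0], "turn": -0.069, "fingers": 1},
    {"translation": [0.075, 0.013, 0], "turn": -0.083, "fingers": 1},
    {"translation": [0.083, 0.012, 0], "turn": -0.097, "fingers": 1},
    {"translation": [0.091, 0.011, 0], "turn": -0.111, "fingers": 1}
  ]
}}

```text
clock: 10.85
position: [0.6352, -0.0496, 0.1852]
tool_rot: [0.895, 3.007, -0.0]
wrist_force: [6.4, -4.5, -0.1]
opening: 0.006
finger_force: 4.0
```

Run:
```python
from h import *
see('wrist');see('scene')
share([tgt(56.7+4*i,.022,.184) for i in range(0,11)],[146.7+4*i for i in range(0,11)])
```

```text
wrist port [ 0.554 -0.042  0.22 ] 0.77 ang 145.9
wrist lid_handle [ 0.599 -0.069  0.232] 0.75 ang 4.7
wrist lid_handle [ 0.583 -0.279 -0.   ] 0.17 ang -93.2
scene notch [ 0.658 -0.114  0.189] 0.93 ang -35.2
scene notch [ 0.589 -0.065  0.186] 0.71 ang 145.2
scene pin [ 0.667 -0.046  0.188] 0.8 ang 17.8
scene lid_handle [ 0.594 -0.063  0.234] 0.84 ang 93.9
scene lid_handle [ 0.659 -0.112  0.189] 0.68 ang -33.4
tool x angle 146.6
[0.0, -0.0, 0.0] -0.0002
[0.005, 0.003, 0.0] -0.0113
[0.011, 0.005, 0.0] -0.0224
[0.017, 0.007, 0.0] -0.0335
[0.023, 0.009, 0.0] -0.0446
[0.029, 0.01, 0.0] -0.0557
[0.035, 0.011, 0.0] -0.0668
[0.041, 0.012, 0.0] -0.0779
[0.047, 0.012, 0.0] -0.0891
[0.053, 0.011, 0.0] -0.1002
[0.059, 0.01, 0.0] -0.1113
```

It works: the lid has turned about 40° and the notch is now at −34°. I'll push another 40°.

Call:
{"method": "move_arm", "body": {
  "series": [
    {"translation": [0.005, 0.003, 0], "turn": -0.011, "fingers": 1},
    {"translation": [0.011, 0.005, 0], "turn": -0.022, "fingers": 1},
    {"translation": [0.017, 0.007, 0], "turn": -0.0335, "fingers": 1},
    {"translation": [0.023, 0.009, 0], "turn": -0.0446, "fingers": 1},
    {"translation": [0.029, 0.01, 0], "turn": -0.0557, "fingers": 1},
    {"translation": [0.035, 0.011, 0], "turn": -0.0668, "fingers": 1},
    {"translation": [0.041, 0.012, 0], "turn": -0.078, "fingers": 1},
    {"translation": [0.047, 0.012, 0], "turn": -0.089, "fingers": 1},
    {"translation": [0.053, 0.011, 0], "turn": -0.1, "fingers": 1},
    {"translation": [0.059, 0.01, 0], "turn": -0.111, "fingers": 1}
  ]
}}

```text
clock: 12.6
position: [0.6133, -0.0284, 0.1847]
tool_rot: [-0.184, 3.133, 0.001]
wrist_force: [7.7, 5.8, 0.7]
opening: 0.003
finger_force: 4.1
```

Run:
```python
from h import *
see('wrist');see('scene')
share([tgt(96.7+1*i,.022,.184) for i in range(0,11)],[186.7+1*i for i in range(0,11)])
```

```text
wrist port [ 0.55  -0.072  0.222] 0.6 ang -176.6
wrist lid_handle [ 0.596 -0.068  0.231] 0.71 ang 26.6
scene notch [ 0.669 -0.058  0.188] 0.85 ang 8.0
scene pin [ 0.671 -0.046  0.186] 0.61 ang 16.9
scene port [ 0.548 -0.073  0.223] 0.75 ang -174.9
scene lid_handle [ 0.593 -0.069  0.233] 0.57 ang 176.8
tool x angle -173.4
[-0.0, 0.001, 0.0] -0.0003
[0.001, 0.001, 0.0] -0.0031
[0.002, 0.002, 0.0] -0.0058
[0.004, 0.003, 0.0] -0.0086
[0.005, 0.003, 0.0] -0.0114
[0.007, 0.004, 0.0] -0.0142
[0.008, 0.005, 0.0] -0.0169
[0.009, 0.005, 0.0] -0.0197
[0.011, 0.006, 0.0] -0.0225
[0.012, 0.006, 0.0] -0.0253
[0.014, 0.007, 0.0] -0.0281
```

Call:
{"method": "move_arm", "body": {
  "series": [
    {"translation": [0.001, 0.001, 0], "turn": -0.003, "fingers": 1},
    {"translation": [0.002, 0.002, 0], "turn": -0.006, "fingers": 1},
    {"translation": [0.003, 0.002, 0], "turn": -0.007, "fingers": 1},
    {"translation": [0.004, 0.003, 0], "turn": -0.0086, "fingers": 1},
    {"translation": [0.005, 0.003, 0], "turn": -0.0114, "fingers": 1},
    {"translation": [0.007, 0.004, 0], "turn": -0.0142, "fingers": 1},
    {"translation": [0.0075, 0.0045, 0], "turn": -0.0155, "fingers": 1},
    {"translation": [0.008, 0.005, 0], "turn": -0.017, "fingers": 1},
    {"translation": [0.0085, 0.005, 0], "turn": -0.0185, "fingers": 1},
    {"translation": [0.009, 0.005, 0], "turn": -0.0197, "fingers": 1}
  ]
}}

```text
clock: 14.35
position: [0.6072, -0.0269, 0.1842]
tool_rot: [-0.376, 3.119, 0.0]
wrist_force: [0.9, 1.3, 0.0]
opening: 0.001
finger_force: 0.7
```

```bash
cat >> h.py <<'E'
def lidz(W): 
    k=np.hypot(W[...,0]-AX[0],W[...,1]-AX[1])<.07
    z=W[k][:,2]; z=z[(z>.175)&(z<.205)]; h,e=np.histogram(z,30,(.175,.205)); print('lid top z',e[h.argmax()].round(4)+.0005, np.median(z).round(4))
E
python3 - <<'E'
from h import *
im,W=see('wrist');lidz(W);im,W=see('scene');lidz(W)
share([tgt(104+1*i,.022,.184) for i in range(0,8)],[194+1*i for i in range(0,8)])
E
```

```text
wrist port [ 0.548 -0.08   0.218] 0.76 ang -166.6
wrist lid_handle [ 0.596 -0.07   0.228] 0.87 ang -20.2
lid top z 0.1935 0.1936
scene notch [ 0.669 -0.053  0.186] 0.75 ang 12.2
scene pin [ 0.669 -0.044  0.188] 0.97 ang 18.5
scene port [ 0.551 -0.082  0.22 ] 0.6 ang -163.2
scene port [ 0.56   0.118 -0.003] 0.44 ang 100.5
scene lid_handle [ 0.597 -0.068  0.23 ] 0.82 ang 30.3
lid top z 0.1955 0.1955
tool x angle -166.3
[0.001, 0.0, 0.0] -0.0008
[0.002, 0.001, 0.0] -0.0036
[0.004, 0.002, 0.0] -0.0064
[0.005, 0.003, 0.0] -0.0091
[0.006, 0.003, 0.0] -0.0119
[0.008, 0.004, 0.0] -0.0147
[0.009, 0.005, 0.0] -0.0175
[0.011, 0.005, 0.0] -0.0202
```

The lid top fell from 0.1977 to 0.1936 and the push force has gone, so the notch has caught the pin. I'll back off, rise and go over the handle's middle.

Run:
```python
from h import *
share([[*AX,.22],[*AX,.20]])
```

```text
tool x angle -166.3
[0.045, -0.076, -0.072] None
[0.045, -0.076, -0.032] None
```

Call:
{"method": "move_arm", "body": {
  "series": [
    {"translation": [-0.01, 0, 0], "turn": 0, "fingers": 1},
    {"translation": [-0.02, 0, 0], "turn": 0, "fingers": 1},
    {"translation": [-0.02, 0, -0.04], "turn": 0, "fingers": 1},
    {"translation": [-0.02, 0, -0.09], "turn": 0, "fingers": 1},
    {"translation": [0.01, -0.04, -0.09], "turn": 0, "fingers": 1},
    {"translation": [0.045, -0.076, -0.09], "turn": 0, "fingers": 1},
    {"translation": [0.045, -0.076, -0.07], "turn": 0, "fingers": 1},
    {"translation": [0.045, -0.076, -0.055], "turn": 0, "fingers": 1},
    {"translation": [0.045, -0.076, -0.045], "turn": 0, "fingers": 1},
    {"translation": [0.045, -0.076, -0.038], "turn": 0, "fingers": 1}
  ]
}}

```text
clock: 16.1
position: [0.5944, -0.0688, 0.2027]
tool_rot: [0.376, -3.119, -0.0]
wrist_force: [-0.4, 0.4, 0.4]
opening: 0.011
finger_force: 0.0
```

Run:
```python
from h import *
im,W=see('wrist');lidz(W)
p,M=pose();T=(W-p)@M;print('tip',(T[226:250:3,272]*1000).round(0).tolist())
```

```text
wrist notch [ 0.671 -0.05   0.186] 0.84 ang 14.2
wrist pin [ 0.67  -0.046  0.194] 0.89 ang 16.8
wrist port [ 0.55  -0.077  0.212] 0.96 ang -169.4
wrist port [ 0.671 -0.043  0.192] 0.46 ang 19.0
wrist lid_handle [ 0.595 -0.072  0.227] 0.55 ang -81.3
lid top z 0.1935 0.1935
tip [[3.0, -5.0, 9.0], [17.0, -4.0, -42.0], [17.0, -4.0, -47.0], [17.0, -4.0, -52.0], [17.0, -4.0, -58.0], [17.0, -4.0, -61.0], [16.0, -3.0, -64.0], [15.0, -3.0, -64.0]]
```

Call:
{"method": "move_arm", "body": {
  "series": [
    {"translation": [0, 0, 0.002], "turn": 0, "fingers": 1},
    {"translation": [0, 0, 0.004], "turn": 0, "fingers": 1},
    {"translation": [0, 0, 0.006], "turn": 0, "fingers": 1},
    {"translation": [0, 0, 0.008], "turn": 0, "fingers": 1},
    {"translation": [0, 0, 0.01], "turn": 0, "fingers": 1},
    {"translation": [0, 0, 0.012], "turn": 0, "fingers": 1},
    {"translation": [0, 0, 0.014], "turn": 0, "fingers": 1},
    {"translation": [0, 0, 0.016], "turn": 0, "fingers": 1},
    {"translation": [0, 0, 0.018], "turn": 0, "fingers": 1},
    {"translation": [0, 0, 0.02], "turn": 0, "fingers": 1}
  ]
}}

```text
clock: 17.6
position: [0.5943, -0.0692, 0.193]
tool_rot: [0.375, -3.119, -0.0]
wrist_force: [-0.0, 0.4, 0.7]
opening: 0.004
finger_force: 0.0
```

Call:
{"method": "move_arm", "body": {
  "series": [
    {"translation": [0, 0, 0.001], "turn": 0, "fingers": 1},
    {"translation": [0, 0, 0.002], "turn": 0, "fingers": 1},
    {"translation": [0, 0, 0.003], "turn": 0, "fingers": 1},
    {"translation": [0, 0, 0.004], "turn": 0, "fingers": 1},
    {"translation": [0, 0, 0.005], "turn": 0, "fingers": 1},
    {"translation": [0, 0, 0.006], "turn": 0, "fingers": 1},
    {"translation": [0, 0, 0.007], "turn": 0, "fingers": 1},
    {"translation": [0, 0, 0.008], "turn": 0, "fingers": 1},
    {"translation": [0, 0, 0.009], "turn": 0, "fingers": 1},
    {"translation": [0, 0, 0.01], "turn": 0, "fingers": 1}
  ]
}}

```text
clock: 18.85
position: [0.5943, -0.0692, 0.1882]
tool_rot: [-0.375, 3.119, -0.0]
wrist_force: [-1.6, 0.1, 3.2]
opening: 0.003
finger_force: 1.5
```

Call:
{"method": "move_arm", "body": {
  "series": [
    {"translation": [0, 0, 0.001], "turn": 0, "fingers": 1},
    {"translation": [0, 0, 0.002], "turn": 0, "fingers": 1},
    {"translation": [0, 0, 0.003], "turn": 0, "fingers": 1},
    {"translation": [0, 0, 0.004], "turn": 0, "fingers": 1},
    {"translation": [0, 0, 0.005], "turn": 0, "fingers": 1},
    {"translation": [0, 0, 0.006], "turn": 0, "fingers": 1},
    {"translation": [0, 0, 0.007], "turn": 0, "fingers": 1},
    {"translation": [0, 0, 0.007], "turn": 0, "fingers": 1},
    {"translation": [0, 0, 0.007], "turn": 0, "fingers": 1},
    {"translation": [0, 0, 0.007], "turn": 0, "fingers": 1}
  ]
}}

```text
clock: 20.1
position: [0.5945, -0.0692, 0.1859]
tool_rot: [-0.375, 3.119, -0.0]
wrist_force: [-9.6, 1.3, 19.3]
opening: 0.004
finger_force: 9.9
```

Run:
```python
from h import *
im,W=see('wrist');lidz(W);print(get_obs()['wrist_force'],get_obs()['position'])
```

```text
wrist notch [ 0.669 -0.048  0.176] 0.91 ang 15.8
wrist port [ 0.55  -0.079  0.207] 0.78 ang -167.4
wrist lid_handle [ 0.596 -0.071  0.219] 0.73 ang -46.5
lid top z 0.1845 0.1845
[-9.4832591   1.71885082 18.74066042] [ 0.59450514 -0.0692302   0.18594259]
```

Contact built up to 19 N, and the lid top is at 0.1845, about 13 mm down and hard against the stop. I'll lift away and check.

Call:
{"method": "move_arm", "body": {
  "series": [
    {"translation": [0, 0, -0.004], "turn": 0, "fingers": 1},
    {"translation": [0, 0, -0.02], "turn": 0, "fingers": 1},
    {"translation": [0, 0, -0.06], "turn": 0, "fingers": 1},
    {"translation": [0, 0, -0.12], "turn": 0, "fingers": 1},
    {"translation": [0, 0, -0.2], "turn": 0, "fingers": 1},
    {"translation": [-0.03, 0, -0.3], "turn": 0, "fingers": 1},
    {"translation": [-0.06, 0, -0.38], "turn": 0, "fingers": 1},
    {"translation": [-0.08, 0, -0.42], "turn": 0, "fingers": 1},
    {"translation": [-0.08, 0, -0.42], "turn": 0, "fingers": 1},
    {"translation": [-0.08, 0, -0.42], "turn": 0, "fingers": 1}
  ]
}}

```text
clock: 21.6
position: [0.6324, -0.0597, 0.3939]
tool_rot: [0.375, -3.118, -0.0]
wrist_force: [0.4, -0.2, -0.6]
opening: 0.006
finger_force: 0.0
```

Run:
```python
from h import *
im,W=see('wrist');lidz(W);print(get_obs()['wrist_force'],get_obs()['position'])
z=W[...,2];r=np.hypot(W[...,0]-AX[0],W[...,1]-AX[1])
for a,b in ((.0,.06),(.066,.078),(.0815,.085)):
    k=(r>a)&(r<b)&(z>.16)&(z<.205);print(a,b,np.percentile(z[k],[10,50,90]).round(4),k.sum())
_,W=see('top');lidz(W)
cv2.imwrite('pics/w5.png',im[:,:,::-1])
```

```text
wrist notch [ 0.671 -0.046  0.174] 0.61 ang 16.5
wrist pin [ 0.671 -0.046  0.194] 0.72 ang 16.5
wrist pin [ 0.77  -0.074  0.001] 0.25 ang -1.6
wrist port [ 0.551 -0.08   0.208] 0.91 ang -166.3
wrist lid_handle [ 0.594 -0.069  0.221] 0.88 ang -171.9
lid top z 0.1845 0.1845
[-0.20808127  0.23735118 -0.45362388] [ 0.63273347 -0.05977816  0.39396932]
0.0 0.06 [0.1835 0.1845 0.1857] 5469
0.066 0.078 [0.1817 0.1834 0.185 ] 3340
0.0815 0.085 [0.1736 0.1746 0.1758] 1007
lid top z 0.1755 nan
  return _methods._mean(a, axis=axis, dtype=dtype,
  ret = ret.dtype.type(ret / rcount)
```

View pics/w5.png

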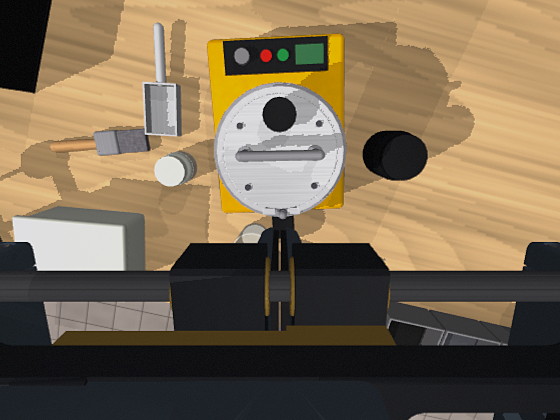

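The picture shows the pin in the notch at (282,210). The lid's middle is 9.9 mm above the flange, which matches its 10 mm thickness, so it is fully seated. The arm is clear.

```bash
python3 -c "
from plant import *
print(finish_job())"
```

```text
the job is handed in; nothing more can be done
None
```

I turned the lid until its notch met the pin and pressed it fully onto the flange (about 13 to 14 mm down by camera). The arm is clear, and I handed the job in at about 22 s; the hand-in returned no verdict.

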